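# Fetch a blank from under the dop sticks

## Task

The yellow stone block lies in the tray of the dop rack, under the three dop sticks. Lay all three sticks aside on the cork tray, take the block out and set it in the middle of the pocket scale's steel pan, and only then lay each stick back just as it lay before, level in the pair of notches it came from, with its head on the same side. Do not shift or knock over the small blue bottle that stands near.

Things in the scene. Friction and masses are not known exactly. Their poses are not given: they have to be found in the camera images.
- dop_pink: dop stick in one of the rack's notch pairs: round wooden rod 9 mm thick, 122 mm long, 18 mm head (red wax with a pink stone) at its -y end, small foot under the rod (12 mm wide, 4 mm deep, y = 28 to 34 mm). Origin mid-length on the underside, rod's centre line 9 mm above it; y along the rod, away from the head. Lies level, does not roll. 25 g. Grip across the rod, y = -30 to 25 mm.
- dop_green: dop stick in one of the rack's notch pairs: round wooden rod 9 mm thick, 130 mm long, 18 mm head (green wax with a dark green stone) at its -y end, small foot under the rod (12 mm wide, 4 mm deep, y = 32 to 38 mm). Origin mid-length on the underside, rod's centre line 9 mm above it; y along the rod, away from the head. Lies level, does not roll. 25 g. Grip across the rod, y = -30 to 25 mm.
- dop_blue: dop stick in one of the rack's notch pairs: round wooden rod 9 mm thick, 140 mm long, 18 mm head (black wax with a blue stone) at its -y end, small foot under the rod (12 mm wide, 4 mm deep, y = 36 to 42 mm). Origin mid-length on the underside, rod's centre line 9 mm above it; y along the rod, away from the head. Lies level, does not roll. 25 g. Grip across the rod, y = -30 to 25 mm.
- yellow_block: rough pale yellow stone block, 30 x 40 x 22 mm (x, y, z), uneven sides; origin at the centre of its underside. At the start it lies on the floor of the rack's tray near the middle, under the sticks, its x axis roughly along the rack's x axis.
- dop_rack: fixed wooden rack, 160 x 96 mm (x, y), origin under its centre. Tray floor at z = 8 mm, end lips 9 mm high. Two 6 mm rails along x at y = -38 and 38 mm, tops at z = 54 mm, with V notches (24 mm wide, 12 mm deep, self-centring) at x = -40, 0, 40 mm. A stick lies along y, head beyond y = -38 mm, foot between the rails, its origin at y = -13.5, z = 39 mm; 6 mm play along y.
- cork_tray: fixed flat wooden tray lined with cork, 150 x 168 mm (x, y), walls 5 mm thick and 12 mm high; origin at the centre of its underside, cork 6 mm above it. The sticks lie on it side by side, along its y axis.
- pocket_scale: fixed black pocket scale, 128 x 78 mm (x, y), with a square steel pan, 72 x 70 mm, whose flat top is 19 mm above the table, and a small display at the -x end. Origin on the table right under the centre of the pan; the body reaches from x = -86 to +42 mm.
- blue_bottle: small upright blue bottle with a white cap, 38 mm in diameter, 80 mm tall, loose; a bystander. Origin at the centre of its underside.
Not all that is in view belongs to the job. Leave any purple look-alike of the yellow_block alone.

How it is judged:
By the outcome, as a careful person would: the job done as asked, in the order asked, and still so for the second after the job is handed in, with the robot touching nothing.
It also fails if it takes over 126 s, if anything falls off the work surface, if the arm or the gripper's body presses on something with over 40 N, if the wrist force passes 120 N, or if a joint passes its speed limit or range.

## Robot

A 6-joint arm with a two-finger parallel gripper is mounted at the origin on a cart in front of the work surface, level with it; the furniture and walls round the work are solid. World frame = base frame: x ahead of the robot, y to its left, z up, the work surface at z = 0. Lengths are in m, angles in rad, forces in N, time in s.
With the tool pointing down it reaches from about 0.425 to 0.95 m from the base axis. Payload 3.5 kg.
Tool frame: the origin (TCP) lies midway between the tips of the shut fingers; the grasp point (between the pads) lies 19 mm behind it (ctrl.hold_point_z is the distance from the TCP to the grasp point, in m); z points along the fingers, y is the line along which they close (so a half turn about z gives the same grasp; the last joint's range is limited). The gripper opens to 85 mm and grips with 20 to 120 N. Pads are 22 mm wide; open, the fingers measure 114 mm over their backs; the gripper's body (76 mm by 85 mm) begins 54 mm behind the grasp point. The pads swing forward as they close: fully open they stand 13 mm farther back than shut.
Start: joints at [1.079, 0.286, 1.577, -0, 1.279, -0.15], TCP at [0.226, 0.636, 0.231] pointing down, gripper open.
Joint ranges: [-2.77, 2.77], [-0.9, 2.22], [0.21, 2.48], [-1.53, 4.67], [0.24, 2.81], [-2.84, 2.84]. Speed limits (rad/s): [2.79, 2.79, 3.14, 3.14, 3.14, 3.14].

## Interface

Orientations are given as a unit quaternion [x, y, z, w].
In Python, from plant import readout, cams, sign_off, ctrl gives the robot as it stands. The module is installed in compiled form; this text tells all that it offers.
- The arm moves only by the tool step_arm, never from a script. Its argument "increments" is a list of rows, each a list of 2 entries, a list of its own where there are three numbers: the shift along the world's x, y, z in mm, then the turn, a rotation vector about the world's x, y, z in rad. In form: [[[x, y, z], [rx, ry, rz]], ...]. A call has 1 to 8 rows; each row shifts and turns the commanded pose from where the row before left it; what a row does not reach is not made up. A row lasts 1/12 s, in which the tool goes at most 41.7 mm and 7.16 degrees, less where a joint would pass 70% of its speed; a pose out of reach is approached as far as the arm can. A call is refused whole if a number of a shift passes 41.7 or a number of a turn 0.125, either way. A call with a gripper value outside its range is refused whole. "fingers" is the opening, from -1 (shut) to 1 (fully open), set as the call begins (left out, the last holds). The fingers move at their own pace and stop on an object; "grip_force" is the grip in N (left out, the last holds). Time passes only in rows, so rows that do not move let the fingers close. It gives the time, the measured TCP pose, the force, the opening and the grip force at its end, in the units of the state.
- readout.get_state(): the state, without advancing time (a new reading comes with each control period).
- cams.read_camera(name): name is "scene" or "top" or "wrist"; returns the picture (480x640x3 uint8, red, green, blue); there is no depth.
- cams.get_calibration(name): a dict with "fx", "fy", "cx", "cy" (pixels), "eye" and "rotation" of the camera in the world; the wrist camera has in their place "T_tool_cam" (4x4, takes a point from camera to tool coordinates, whose origin is the TCP and whose axes are the flange's). Camera axes: x right, y up, looking along -z (the intrinsics and any distortion apply to the point x, -y, -z); pixel columns grow to the right and rows downward; lengths in m; the calibration is good to about 2 mm. A picture is of the moment at which its call begins: read the wrist's pose just before it. get_calibration takes no time and is no camera call.
- sign_off(): hands the job in; it is judged then, once.
The state is a dict: "time": time; "qpos": joint angles; "dq": joint speeds; "joint_efforts": joint torques, N m; "eef_pos": TCP position; "tcp_rot": TCP orientation; "contact_force": force on the tool from outside, world axes, zero at the start; "wrist_torque": the same for the moment, N m; "opening": opening from 0.0 (shut) to 1.0 (fully open); "finger_force": force on a finger pad.
Only numpy, scipy, OpenCV 4.12 (cv2) and the standard library are available. Lean on these libraries where they do the work, as an engineer would, in place of code of your own. Each camera call takes 0.05 s, during which the arm holds its last target. There are 200 camera calls.

## Working session

There is one attempt and no reset: what is moved stays moved. The work goes in short steps, Python scripts to look and compute and a tool call to move; the robot and the scene stay as the last step left them, time stands still between calls to the robot, and variables do not carry over. Pictures are saved under pics/ and viewed, at most 14 in all, crops included, and the job is handed in when it is done.

Besides the shell and the picture viewer there is one more tool, called after "Emit:" as name(argument=value, ...), one argument or row to a line, values as JSON. step_arm: Moves the arm, as the interface text tells. Its arguments: {"type":"object","properties":{"increments":{"type":"array","items":{"type":"array"}},"fingers":{"type":"number"},"grip_force":{"type":"number"}},"required":["increments"]}

```bash
mkdir -p pics
python3 - <<'E'
from plant import readout,cams,ctrl
import cv2
print(readout.get_state(), ctrl.hold_point_z)
for n in("scene","top","wrist"):
    cv2.imwrite(f"pics/{n}0.png",cams.read_camera(n)[:,:,::-1]); print(n,cams.get_calibration(n))
E
```

```text
{'time': 0.0, 'qpos': array([ 1.07901706e+00,  2.87157237e-01,  1.57820830e+00, -3.02817021e-05,
        1.27859416e+00, -1.50027440e-01]), 'dq': array([ 0.00328356,  0.00077094, -0.00177536, -0.00089695, -0.00066694,
       -0.00031835]), 'joint_efforts': array([ 2.94270721e-04, -4.05983591e+01, -2.92626768e+01, -1.32032219e-04,
        5.79559404e-03, -6.13659651e-06]), 'eef_pos': array([0.22589475, 0.63536808, 0.22993585]), 'tcp_rot': array([ 1.70041138e-01,  9.85436254e-01, -1.12767636e-03, -3.59557309e-04]), 'contact_force': array([-0.4326381 ,  0.03203053, -0.29114901]), 'wrist_torque': array([ 0.05093001, -0.02390578, -0.00036528]), 'finger_force': 0.0, 'opening': 1.0022445974197673} 0.0187
scene {'fx': 577.7626003635186, 'fy': 577.7626003635186, 'cx': 326.0576942918308, 'cy': 232.75305394239274, 'eye': array([0.13335146, 0.20421159, 0.62624895]), 'rotation': array([-0.12770049,  0.38609885,  0.87183696, -0.27298456])}
top {'fx': 588.2897570065339, 'fy': 588.2897570065339, 'cx': 315.08345709275955, 'cy': 235.14765232586404, 'eye': array([ 0.43712889, -0.30378215,  0.89080434]), 'rotation': array([ 0.03101841, -0.02834646, -0.70600172,  0.70696245])}
wrist {'fx': 340.6790987891577, 'fy': 340.6790987891577, 'cx': 316.3770632222699, 'cy': 247.35991600941824, 'T_tool_cam': array([[ 9.72106667e-04,  9.46029479e-01,  3.24079127e-01,
         8.43035756e-02],
       [ 9.99997817e-01, -1.51904051e-03,  1.43468839e-03,
         3.70978323e-04],
       [ 1.84954683e-03,  3.24077025e-01, -9.46028890e-01,
        -1.42973908e-01],
       [ 0.00000000e+00,  0.00000000e+00,  0.00000000e+00,
         1.00000000e+00]])}
```

View pics/top0.png

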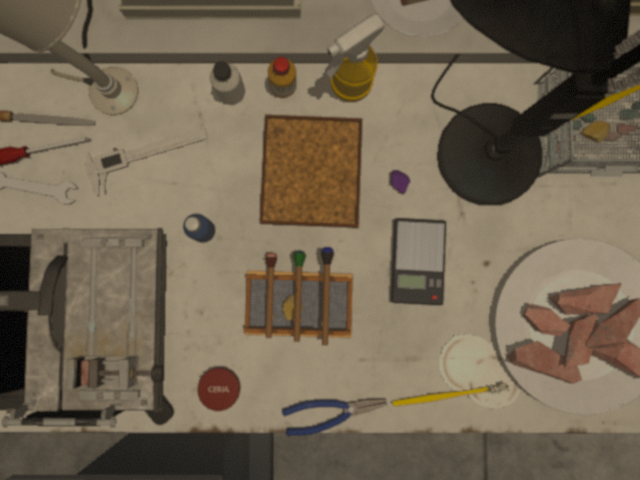

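View pics/scene0.png

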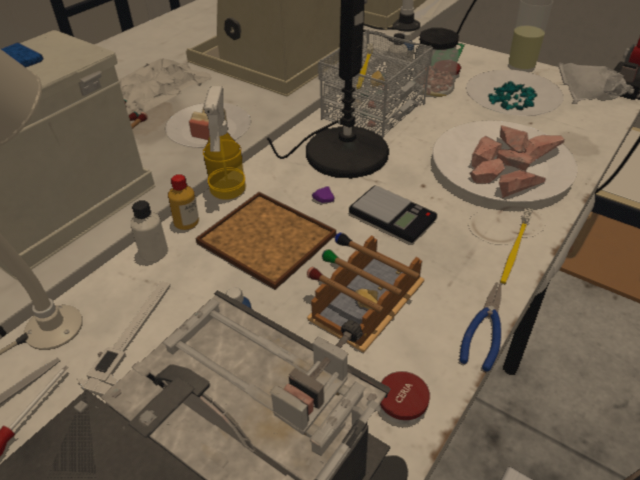

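```bash
cat > h.py <<'E'
import numpy as np,cv2
from scipy.spatial.transform import Rotation as R
from plant import readout,cams
def pose(n):
    c=cams.get_calibration(n)
    if n=="wrist":
        s=readout.get_state();T=np.array(c["T_tool_cam"]);A=R.from_quat(s["tcp_rot"]).as_matrix()
        return c,s["eef_pos"]+A@T[:3,3],A@T[:3,:3]
    q=np.asarray(c["rotation"]);return c,np.asarray(c["eye"]),R.from_quat(q).as_matrix()
def shot(n,f=None):
    P=pose(n);im=cams.read_camera(n)[:,:,::-1].copy()
    if f:cv2.imwrite(f"pics/{f}.png",im)
    return P,im
def cast(P,uv,z):
    c,e,M=P;uv=np.atleast_2d(np.asarray(uv,float))
    d=np.c_[(uv[:,0]-c["cx"])/c["fx"],-(uv[:,1]-c["cy"])/c["fy"],-np.ones(len(uv))]@M.T
    return e+d*((z-e[2])/d[:,2])[:,None]
def proj(P,X):
    c,e,M=P;p=(np.atleast_2d(X)-e)@M
    return np.c_[c["cx"]-c["fx"]*p[:,0]/p[:,2],c["cy"]+c["fy"]*p[:,1]/p[:,2]]
def tri(P1,u1,P2,u2):
    a=cast(P1,u1,0)[0]-P1[1];b=cast(P2,u2,0)[0]-P2[1];a/=np.linalg.norm(a);b/=np.linalg.norm(b)
    A=np.c_[a,-b];t=np.linalg.lstsq(A,P2[1]-P1[1],rcond=None)[0]
    p,q=P1[1]+a*t[0],P2[1]+b*t[1];return (p+q)/2,np.linalg.norm(p-q)
E
python3 - <<'E'
from h import *
P=pose("top")
f=lambda n,uv,z:print(n,cast(P,uv,z).round(4).tolist())
f("cork corners(top)",[(265,115),(362,118),(358,227),(260,224)],.012)
f("rack corners",[(246,273),(352,274),(351,338),(244,334)],.05)
f("heads",[(270,258),(299,258),(327,256)],.048)
f("tails",[(269,335),(297,340),(325,343)],.048)
f("pan",[(398,221),(445,221),(443,271),(396,268)],.019)
f("bottle",[(193,223)],.08); f("purple",[(400,181)],.02)
f("block",[(290,307)],.03)
im=cv2.imread("pics/top0.png")[100:350,180:460];cv2.imwrite("pics/c.png",cv2.resize(im,None,fx=2.4,fy=2.4,interpolation=3))
S=pose("scene")
print(tri(P,(270,258),S,(314,274)),tri(P,(299,258),S,(328,257)),tri(P,(327,256),S,(341,239)))
E
```

```text
cork corners(top) [[0.695, -0.2237, 0.012], [0.6904, -0.3716, 0.012], [0.5234, -0.3648, 0.012], [0.5278, -0.2176, 0.012]]
rack corners [[0.4536, -0.202, 0.05], [0.4524, -0.3533, 0.05], [0.3621, -0.3515, 0.05], [0.3674, -0.2002, 0.05]]
heads [[0.4751, -0.236, 0.048], [0.4752, -0.2775, 0.048], [0.4781, -0.3177, 0.048]]
tails [[0.3659, -0.2354, 0.048], [0.359, -0.2751, 0.048], [0.3549, -0.3148, 0.048]]
pan [[0.5318, -0.4239, 0.019], [0.5319, -0.4938, 0.019], [0.4575, -0.4896, 0.019], [0.4619, -0.4202, 0.019]]
bottle [[0.5221, -0.1314, 0.08]]
purple [[0.5919, -0.4274, 0.02]]
block [[0.4047, -0.2642, 0.03]]
(array([ 0.47377196, -0.23685737,  0.0483888 ]), np.float64(0.003160022616972288)) (array([ 0.47568905, -0.27721376,  0.04741322]), np.float64(0.0011480612857467448)) (array([ 0.47912329, -0.31691719,  0.05039068]), np.float64(0.0026860734667327746))
```

View pics/c.png

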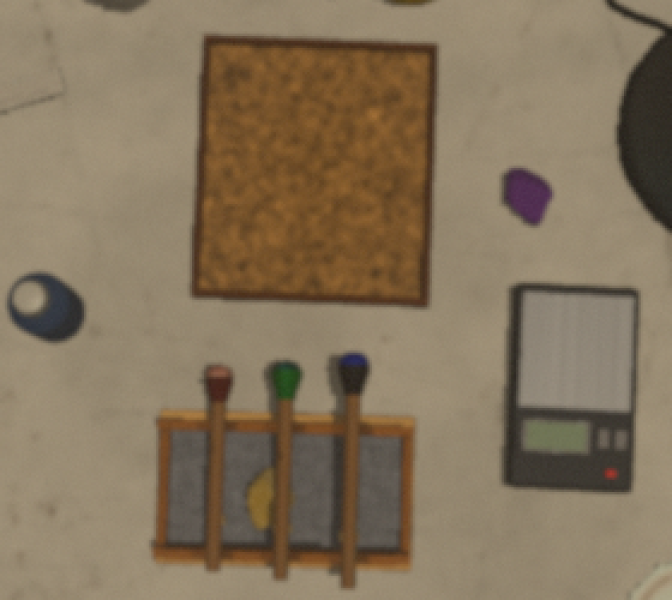

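Run:
```python
from h import *
P=pose("top");S=pose("scene")
for n,a,b in [("mach far",(162,230),(222,296)),("mach near",(161,405),(386,383)),("lampbase",(112,92),(52,322)),("lampstem",(80,55),(10,240)),("overlamp base",(495,150),(347,150)),("stand top",(140,345),(330,345)),("bottle cap",(193,223),(238,297)),("mach post",(100,345),(275,385))]:
    print(n,*[np.round(v,3) for v in tri(P,a,S,b)])
print(readout.get_state()["time"])
```

```text
mach far [ 0.508 -0.098  0.11 ] 0.005
mach near [ 0.282 -0.102  0.116] 0.001
lampbase [0.731 0.011 0.016] 0.003
lampstem [0.735 0.006 0.16 ] 0.012
overlamp base [ 0.643 -0.577  0.   ] 0.002
stand top [ 0.352 -0.087  0.145] 0.021
bottle cap [ 0.52  -0.131  0.07 ] 0.008
mach post [ 0.362 -0.027  0.137] 0.004
0.15
```

View pics/wrist0.png

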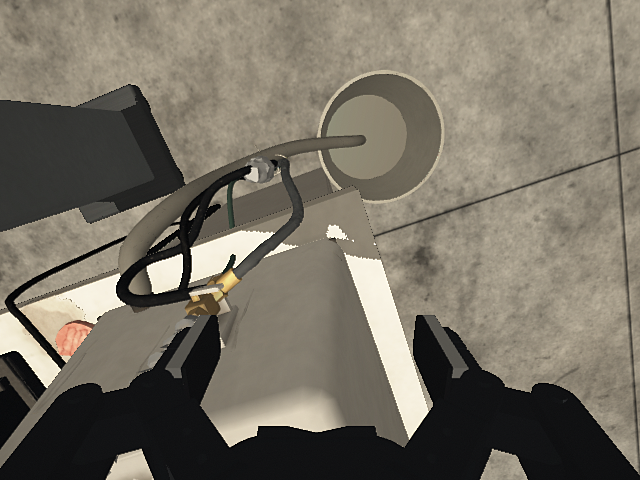

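Emit:
step_arm(
  increments=[
    [[0,0,41],[0,0,0]],
    [[0,0,41],[0,0,0]],
    [[0,0,41],[0,0,0]],
    [[0,0,41],[0,0,0]],
    [[21,-33.5,0],[0,0,0.013]],
    [[21,-33.5,0],[0,0,0.013]],
    [[21,-33.5,0],[0,0,0.013]],
    [[21,-33.5,0],[0,0,0.013]],
  ],
  fingers=-0.35,
  grip_force=30,
)

```text
time: 0.82
eef_pos: [0.3105, 0.5005, 0.3951]
tcp_rot: [0.144, 0.99, -0.0, 0.0]
contact_force: [0.9, 0.4, -1.1]
opening: 0.324
finger_force: 0.0
```

Emit:
step_arm(
  increments=[
    [[21,-33.5,0],[0,0,0.013]],
    [[21,-33.5,0],[0,0,0.013]],
    [[21,-33.5,0],[0,0,0.013]],
    [[21,-33.5,0],[0,0,0.013]],
    [[21,-33.5,0],[0,0,0.013]],
    [[21,-33.5,0],[0,0,0.013]],
    [[21,-33.5,0],[0,0,0.013]],
    [[21,-33.5,0],[0,0,0.013]],
  ],
)

```text
time: 1.48
eef_pos: [0.4787, 0.2321, 0.3951]
tcp_rot: [0.092, 0.996, 0.0, -0.0]
contact_force: [0.3, 0.8, -0.2]
opening: 0.324
finger_force: 0.0
```

Emit:
step_arm(
  increments=[
    [[21,-33.5,0],[0,0,0.013]],
    [[0,-40,0],[0,0,0.013]],
    [[0,-40,0],[0,0,0.013]],
    [[0,-40,0],[0,0,0.013]],
    [[0,-40,0],[0,0,0.013]],
    [[0,-40,0],[0,0,0.013]],
    [[0,-40,0],[0,0,0.013]],
    [[0,-40,0],[0,0,0.013]],
  ],
)

```text
time: 2.15
eef_pos: [0.4986, -0.0813, 0.3951]
tcp_rot: [0.041, 0.999, 0.0, 0.0]
contact_force: [0.4, 0.2, -0.4]
opening: 0.328
finger_force: 0.0
```

Emit:
step_arm(
  increments=[
    [[0,-40,0],[0,0,0.013]],
    [[0,-40,0],[0,0,0.013]],
    [[0,-40,0],[0,0,0.013]],
    [[-25,-19,-30],[0,0,0.013]],
    [[-25,-19,-30],[0,0,0.013]],
    [[-25,-19,-30],[0,0,0]],
    [[-25,-19,-30],[0,0,0]],
    [[0,0,-25],[0,0,0]],
  ],
)

```text
time: 2.82
eef_pos: [0.3997, -0.2744, 0.2528]
tcp_rot: [0.011, 1.0, -0.0, -0.001]
contact_force: [0.0, 1.0, -0.0]
opening: 0.323
finger_force: 0.0
```

Run:
```python
from h import *
import pickle
P,im=shot("wrist","w1");pickle.dump(P,open("P1","wb"))
s=readout.get_state();print(s["eef_pos"],s["tcp_rot"],s["qpos"],s["time"])
```

```text
[ 0.39909547 -0.27137621  0.2471693 ] [ 0.01051281  0.99992854  0.00395608 -0.00409293] [-8.07610064e-01 -1.55353708e-01  2.01258536e+00 -3.39440478e-04
  1.29574105e+00 -2.35728599e+00] 2.8667
```

View pics/w1.png

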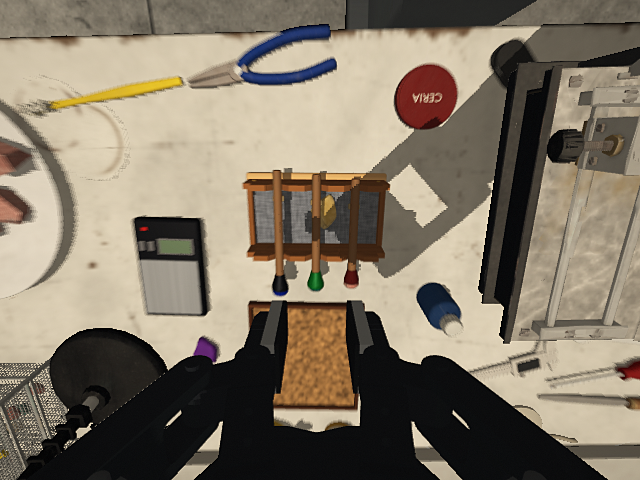

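```bash
cat > m.py <<'E'
from h import *
def axis_line(P,pts,z):
    X=cast(P,pts,z)[:,:2];vx,vy,x,y=cv2.fitLine(X.astype(np.float32),cv2.DIST_HUBER,0,1e-4,1e-4).ravel()
    return np.array([x,y]),np.array([vx,vy])
E
python3 - <<'E'
from h import *
for k in range(3):
    s=readout.get_state();print(s["eef_pos"],s["tcp_rot"],s["time"]);P,im=shot("wrist")
cv2.imwrite("pics/w2.png",im)
f=lambda n,uv,z:print(n,cast(P,uv,z).round(4).tolist())
f("heads",[(280,284),(316,281),(351,277)],.048)
f("tails",[(277,170),(316,173),(355,180)],.048)
f("pan",[(144,264),(200,261),(205,313),(146,316)],.019)
f("cork near edge",[(249,302),(364,302)],.012)
f("cork far",[(274,407),(357,408)],.012)
f("block",[(330,212)],.03);f("cap",[(452,327)],.08)
cv2.imwrite("pics/w2c.png",cv2.resize(im[150:320,130:390],None,fx=3,fy=3,interpolation=2))
E
```

```text
[ 0.39909547 -0.27137621  0.2471693 ] [ 0.01051281  0.99992854  0.00395608 -0.00409293] 2.8667
[ 0.40031249 -0.2710186   0.24978641] [ 0.0097364   0.99993893  0.00379708 -0.0035943 ] 2.9167
[ 0.40204572 -0.27171679  0.25306193] [ 0.00900794  0.99995607  0.00195215 -0.00170477] 2.9667
heads [[0.4787, -0.3129, 0.048], [0.4758, -0.2725, 0.048], [0.4717, -0.2335, 0.048]]
tails [[0.3536, -0.3095, 0.048], [0.3573, -0.2704, 0.048], [0.3649, -0.2311, 0.048]]
pan [[0.4632, -0.4765, 0.019], [0.4605, -0.4096, 0.019], [0.53, -0.4121, 0.019], [0.5329, -0.4865, 0.019]]
cork near edge [[0.5194, -0.3575, 0.012], [0.5221, -0.2128, 0.012]]
cork far [[0.6856, -0.3355, 0.012], [0.6897, -0.2181, 0.012]]
block [[0.4016, -0.2558, 0.03]]
cap [[0.5175, -0.1283, 0.08]]
```

View pics/w2c.png

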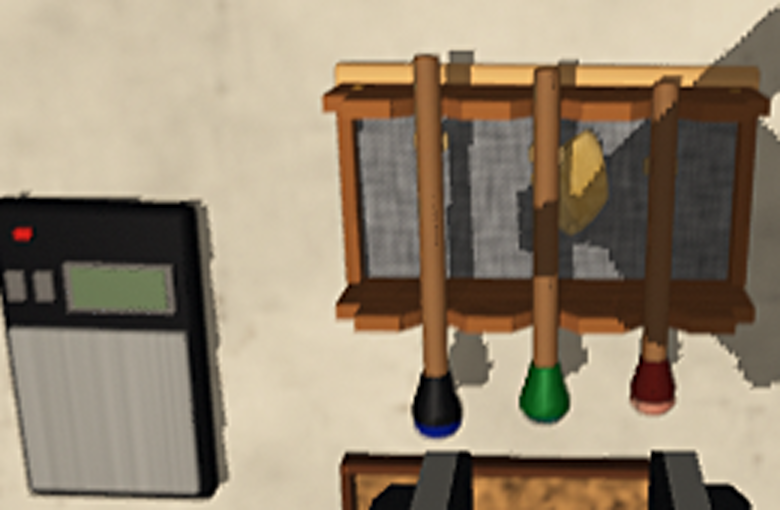

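Emit:
step_arm(
  increments=[
    [[0,0,0],[0,0,0]],
    [[0,0,0],[0,0,0]],
    [[0,0,0],[0,0,0]],
    [[0,0,0],[0,0,0]],
    [[0,0,0],[0,0,0]],
    [[0,0,0],[0,0,0]],
  ],
)

```text
time: 3.52
eef_pos: [0.4035, -0.2724, 0.2556]
tcp_rot: [0.008, 1.0, -0.0, 0.0]
contact_force: [-0.0, -0.3, 0.0]
opening: 0.326
finger_force: 0.0
```

Run:
```python
from h import *
s=readout.get_state();print(s["eef_pos"],s["tcp_rot"],s["time"])
P,im=shot("wrist","w3")
s=readout.get_state();print(s["eef_pos"],s["tcp_rot"],s["time"])
hsv=cv2.cvtColor(im,cv2.COLOR_BGR2HSV);sat=hsv[:,:,1]>85
for n,c0,c1 in(("blue",262,298),("green",302,328),("pink",340,372)):
    pts=[]
    for r in list(range(195,248,3))+list(range(262,272,2)):
        c=np.where(sat[r,c0:c1])[0]+c0
        if len(c) and 7<=np.ptp(c)+1<=15: pts.append((c.mean(),r,np.ptp(c)+1))
    if len(pts)<3: print(n,"few",pts);continue
    X=cast(P,np.array(pts)[:,:2],.048)
    p=np.polyfit(X[:,0],X[:,1],1);print(n,len(pts),"slope deg",np.degrees(np.arctan(p[0])).round(2),"y at .4225",np.polyval(p,.4225).round(4),"resid",np.std(X[:,1]-np.polyval(p,X[:,0])).round(4))
f=lambda n,uv,z:print(n,cast(P,uv,z).round(4).tolist())
# scale pan: grey bright; cork corners
g=((hsv[:,:,1]<40)&(hsv[:,:,2]>110)&(hsv[:,:,2]<200)).astype(np.uint8);g[:, :120]=0;g[:,215:]=0;g[:255]=0;g[325:]=0
def dark(r0,r1):pass
cork=cv2.inRange(hsv,(8,90,60),(25,255,255));cork[:295]=0
nz=np.argwhere(cork[298:415,235:380]);print("cork bbox",nz.min(0)+[298,235],nz.max(0)+[298,235])
cv2.imwrite("pics/w3c.png",cv2.resize(im[150:420,130:390],None,fx=2.2,fy=2.2,interpolation=2))
```

```text
[ 0.40354572 -0.27238957  0.25559136] [ 8.12774310e-03  9.99966913e-01 -2.43084068e-04  2.30344039e-04] 3.5167
[ 0.40345083 -0.27239461  0.25544244] [ 8.20566973e-03  9.99966310e-01 -1.64399805e-04  1.38610035e-04] 3.5667
blue 20 slope deg -1.89 y at .4225 -0.3163 resid 0.0002
green 10 slope deg -1.6 y at .4225 -0.2761 resid 0.0003
pink 20 slope deg -1.44 y at .4225 -0.2361 resid 0.0002
cork bbox [301 245] [407 355]
```

View pics/w3c.png

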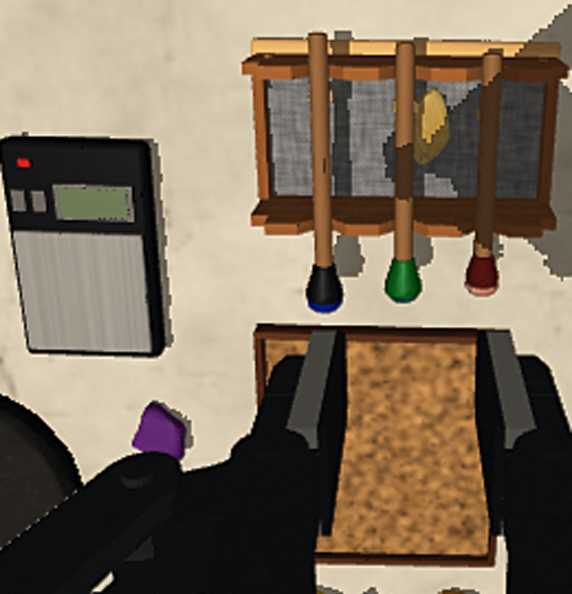

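Emit:
step_arm(
  increments=[
    [[4,9,-33],[0,0,-0.012]],
    [[4,9,-33],[0,0,0]],
    [[4,9,-33],[0,0,0]],
    [[4,9.3,-33],[0,0,0]],
    [[3,0,-33],[0,0,0]],
    [[0,0,-20],[0,0,0]],
    [[0,0,0],[0,0,0]],
    [[0,0,0],[0,0,0]],
  ],
)

```text
time: 4.23
eef_pos: [0.4217, -0.2356, 0.0694]
tcp_rot: [0.014, 1.0, 0.001, -0.001]
contact_force: [0.5, 0.0, 1.0]
opening: 0.326
finger_force: 0.0
```

Emit:
step_arm(
  increments=[
    [[0,0,0],[0,0,0]],
    [[0,0,0],[0,0,0]],
    [[0,0,0],[0,0,0]],
    [[0,0,0],[0,0,0]],
  ],
)

```text
time: 4.57
eef_pos: [0.4231, -0.237, 0.0718]
tcp_rot: [0.014, 1.0, -0.001, 0.001]
contact_force: [-0.7, 0.2, 0.4]
opening: 0.325
finger_force: 0.0
```

Emit:
step_arm(
  increments=[
    [[-0.5,0.8,-12],[0,0,0]],
    [[0,0,-10],[0,0,0]],
    [[0,0,-6],[0,0,0]],
    [[0,0,-3],[0,0,0]],
    [[0,0,0],[0,0,0]],
    [[0,0,0],[0,0,0]],
  ],
)

```text
time: 5.07
eef_pos: [0.4217, -0.2353, 0.0391]
tcp_rot: [0.014, 1.0, 0.0, -0.0]
contact_force: [0.6, 0.4, -0.3]
opening: 0.323
finger_force: 0.0
```

Emit:
step_arm(
  increments=[
    [[0,0,0],[0,0,0]],
    [[0,0,0],[0,0,0]],
    [[0,0,0],[0,0,0]],
    [[0,0,0],[0,0,0]],
    [[0,0,0],[0,0,0]],
    [[0,0,0],[0,0,0]],
  ],
  fingers=-1,
)

```text
time: 5.57
eef_pos: [0.4223, -0.2361, 0.0398]
tcp_rot: [0.014, 1.0, -0.001, 0.001]
contact_force: [0.4, -2.3, 0.9]
opening: 0.092
finger_force: 30.3
```

Emit:
step_arm(
  increments=[
    [[0,0,8],[0,0,0]],
    [[0,0,16],[0,0,0]],
    [[0,0,20],[0,0,0]],
    [[31,-3.8,10],[0,0,0]],
    [[31,-3.8,0],[0,0,0]],
    [[31,-3.8,0],[0,0,0]],
    [[31,-3.8,0],[0,0,0]],
    [[31,-3.8,0],[0,0,0]],
  ],
)

```text
time: 6.23
eef_pos: [0.5777, -0.2537, 0.0932]
tcp_rot: [0.014, 1.0, 0.001, -0.001]
contact_force: [0.9, -0.0, 0.0]
opening: 0.093
finger_force: 30.1
```

Emit:
step_arm(
  increments=[
    [[31,-4,0],[0,0,0]],
    [[0,0,-20],[0,0,0]],
    [[0,0,-20],[0,0,0]],
    [[0,0,-20],[0,0,0]],
    [[0,0,-10],[0,0,0]],
    [[0,0,0],[0,0,0]],
    [[0,0,0],[0,0,0]],
    [[0,0,0],[0,0,0]],
  ],
)

```text
time: 6.9
eef_pos: [0.6085, -0.2588, 0.0247]
tcp_rot: [0.014, 1.0, -0.0, 0.001]
contact_force: [0.1, -0.3, 1.2]
opening: 0.088
finger_force: 30.1
```

Run:
```python
from h import *
P,im=shot("wrist","w4");P,t=shot("top","t4")
cv2.imwrite("pics/v4.png",np.hstack([cv2.resize(im,(400,300)),cv2.resize(t[90:360,160:480],(400,300))]))
print(readout.get_state()["eef_pos"])
```

```text
[ 0.6087915  -0.25899395  0.02518172]
```

View pics/v4.png

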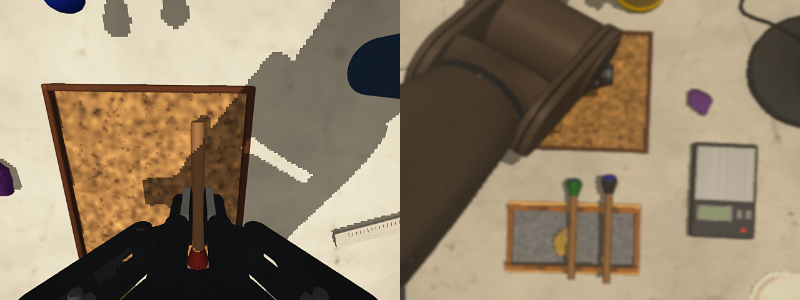

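Emit:
step_arm(
  increments=[
    [[0,0,-8],[0,0,0]],
    [[0,0,-5],[0,0,0]],
    [[0,0,-3],[0,0,0]],
    [[0,0,0],[0,0,0]],
    [[0,0,0],[0,0,0]],
    [[0,0,0],[0,0,0]],
  ],
)

```text
time: 7.5
eef_pos: [0.6076, -0.2583, 0.0069]
tcp_rot: [0.014, 1.0, 0.0, -0.0]
contact_force: [-0.0, -0.4, -0.4]
opening: 0.093
finger_force: 30.3
```

Run:
```python
from h import *
import pickle
P=pose("wrist")
f=lambda n,uv,z:print(n,cast(P,uv,z).round(4).tolist())
```

Emit:
step_arm(
  increments=[
    [[0,0,0],[0,0,0]],
    [[0,0,0],[0,0,0]],
  ],
)

```text
time: 7.67
eef_pos: [0.6077, -0.2583, 0.0071]
tcp_rot: [0.014, 1.0, 0.0, -0.0]
contact_force: [0.6, 0.1, 0.4]
opening: 0.09
finger_force: 30.3
```

Emit:
step_arm(
  increments=[
    [[0,0,0],[0,0,0]],
    [[0,0,0],[0,0,0]],
    [[0,0,0],[0,0,0]],
    [[0,0,0],[0,0,0]],
  ],
  fingers=-0.5,
)

```text
time: 8.0
eef_pos: [0.6078, -0.2584, 0.0073]
tcp_rot: [0.014, 1.0, -0.0, 0.0]
contact_force: [-0.4, 0.1, 0.3]
opening: 0.253
finger_force: 0.0
```

Emit:
step_arm(
  increments=[
    [[0,0,20],[0,0,0]],
    [[0,0,30],[0,0,0]],
    [[0,0,30],[0,0,0]],
    [[-31,-3,0],[0,0,0]],
    [[-31,-3,0],[0,0,0]],
    [[-31,-3,0],[0,0,0]],
    [[-31,-3,0],[0,0,0]],
    [[-31,-3,0],[0,0,0]],
  ],
)

```text
time: 8.67
eef_pos: [0.4514, -0.2733, 0.0874]
tcp_rot: [0.014, 1.0, -0.0, 0.0]
contact_force: [0.2, -0.9, -0.0]
opening: 0.255
finger_force: 0.0
```

Emit:
step_arm(
  increments=[
    [[-30,-2.5,0],[0,0,0]],
    [[0,0,0],[0,0,0]],
    [[0,0,0],[0,0,0]],
    [[0,0,0],[0,0,0]],
    [[0,0,0],[0,0,0]],
  ],
  fingers=-0.35,
)

```text
time: 9.08
eef_pos: [0.4239, -0.2763, 0.0878]
tcp_rot: [0.014, 1.0, -0.001, 0.001]
contact_force: [-0.7, 0.8, -0.1]
opening: 0.323
finger_force: 0.0
```

Emit:
step_arm(
  increments=[
    [[-0.7,0.2,-20],[0,0,0]],
    [[0,0,-15],[0,0,0]],
    [[0,0,-8],[0,0,0]],
    [[0,0,-4],[0,0,0]],
    [[0,0,0],[0,0,0]],
    [[0,0,0],[0,0,0]],
    [[0,0,0],[0,0,0]],
    [[0,0,0],[0,0,0]],
  ],
)

```text
time: 9.75
eef_pos: [0.4227, -0.2762, 0.0411]
tcp_rot: [0.014, 1.0, -0.001, 0.001]
contact_force: [0.1, -0.5, -0.0]
opening: 0.332
finger_force: 0.0
```

Emit:
step_arm(
  increments=[
    [[0,0,0],[0,0,0]],
    [[0,0,0],[0,0,0]],
    [[0,0,0],[0,0,0]],
    [[0,0,0],[0,0,0]],
    [[0,0,0],[0,0,0]],
    [[0,0,0],[0,0,0]],
  ],
  fingers=-1,
)

```text
time: 10.25
eef_pos: [0.4225, -0.2762, 0.0408]
tcp_rot: [0.014, 1.0, -0.001, 0.0]
contact_force: [-0.2, -1.4, 3.9]
opening: 0.09
finger_force: 30.3
```

Emit:
step_arm(
  increments=[
    [[0,0,8],[0,0,0]],
    [[0,0,16],[0,0,0]],
    [[0,0,20],[0,0,0]],
    [[31,-3,10],[0,0,0]],
    [[31,-3,0],[0,0,0]],
    [[31,-3,0],[0,0,0]],
    [[31,-3,0],[0,0,0]],
    [[31,-3,0],[0,0,0]],
  ],
)

```text
time: 10.92
eef_pos: [0.578, -0.2901, 0.094]
tcp_rot: [0.014, 1.0, 0.001, -0.001]
contact_force: [0.9, -0.8, 0.2]
opening: 0.092
finger_force: 30.0
```

Emit:
step_arm(
  increments=[
    [[30.5,-2.3,0],[0,0,0]],
    [[0,0,-20],[0,0,0]],
    [[0,0,-20],[0,0,0]],
    [[0,0,-20],[0,0,0]],
    [[0,0,-14],[0,0,0]],
    [[0,0,-8],[0,0,0]],
    [[0,0,0],[0,0,0]],
    [[0,0,0],[0,0,0]],
  ],
)

```text
time: 11.58
eef_pos: [0.6075, -0.2929, 0.0122]
tcp_rot: [0.014, 1.0, 0.0, -0.0]
contact_force: [-0.2, -0.4, 0.7]
opening: 0.085
finger_force: 30.0
```

Emit:
step_arm(
  increments=[
    [[0,0,0],[0,0,0]],
    [[0,0,0],[0,0,0]],
    [[0,0,0],[0,0,0]],
  ],
)

```text
time: 11.83
eef_pos: [0.6084, -0.2936, 0.0138]
tcp_rot: [0.014, 1.0, -0.001, 0.001]
contact_force: [0.2, -0.6, -0.1]
opening: 0.093
finger_force: 30.0
```

Emit:
step_arm(
  increments=[
    [[0,0,-3],[0,0,0]],
    [[0,0,-2],[0,0,0]],
    [[0,0,0],[0,0,0]],
    [[0,0,0],[0,0,0]],
    [[0,0,0],[0,0,0]],
  ],
)

```text
time: 12.25
eef_pos: [0.6077, -0.293, 0.0073]
tcp_rot: [0.014, 1.0, -0.0, 0.0]
contact_force: [-0.2, -0.1, -0.2]
opening: 0.092
finger_force: 30.0
```

Emit:
step_arm(
  increments=[
    [[0,0,0],[0,0,0]],
    [[0,0,0],[0,0,0]],
    [[0,0,0],[0,0,0]],
    [[0,0,0],[0,0,0]],
  ],
  fingers=-0.5,
)

```text
time: 12.58
eef_pos: [0.6075, -0.2929, 0.0071]
tcp_rot: [0.014, 1.0, 0.0, -0.0]
contact_force: [0.4, -0.7, 0.3]
opening: 0.252
finger_force: 0.0
```

Emit:
step_arm(
  increments=[
    [[0,0,20],[0,0,0]],
    [[0,0,30],[0,0,0]],
    [[0,0,30],[0,0,0]],
    [[-31,-4,0],[0,0,0]],
    [[-31,-4,0],[0,0,0]],
    [[-31,-4,0],[0,0,0]],
    [[-31,-4,0],[0,0,0]],
    [[-31,-4,0],[0,0,0]],
  ],
)

```text
time: 13.25
eef_pos: [0.4512, -0.3128, 0.0873]
tcp_rot: [0.014, 1.0, -0.0, 0.0]
contact_force: [-0.1, -1.3, 0.0]
opening: 0.247
finger_force: 0.0
```

Emit:
step_arm(
  increments=[
    [[-30,-3,0],[0,0,0]],
    [[0,0,0],[0,0,0]],
    [[0,0,0],[0,0,0]],
    [[0,0,0],[0,0,0]],
    [[0,0,0],[0,0,0]],
  ],
  fingers=-0.35,
)

```text
time: 13.67
eef_pos: [0.4236, -0.3163, 0.0877]
tcp_rot: [0.014, 1.0, -0.0, 0.001]
contact_force: [0.6, -0.3, 0.4]
opening: 0.325
finger_force: 0.0
```

Emit:
step_arm(
  increments=[
    [[-0.7,0,-20],[0,0,0]],
    [[0,0,-15],[0,0,0]],
    [[0,0,-8],[0,0,0]],
    [[0,0,-4],[0,0,0]],
    [[0,0,0],[0,0,0]],
    [[0,0,0],[0,0,0]],
    [[0,0,0],[0,0,0]],
    [[0,0,0],[0,0,0]],
  ],
)

```text
time: 14.33
eef_pos: [0.4225, -0.3165, 0.0411]
tcp_rot: [0.014, 1.0, -0.001, 0.001]
contact_force: [-0.8, -0.4, -0.4]
opening: 0.324
finger_force: 0.0
```

Emit:
step_arm(
  increments=[
    [[0,0,0],[0,0,0]],
    [[0,0,0],[0,0,0]],
    [[0,0,0],[0,0,0]],
    [[0,0,0],[0,0,0]],
    [[0,0,0],[0,0,0]],
    [[0,0,0],[0,0,0]],
  ],
  fingers=-1,
)

```text
time: 14.83
eef_pos: [0.4222, -0.3163, 0.0408]
tcp_rot: [0.014, 1.0, -0.0, 0.0]
contact_force: [0.1, 0.9, 3.2]
opening: 0.087
finger_force: 30.2
```

Emit:
step_arm(
  increments=[
    [[0,0,8],[0,0,0]],
    [[0,0,16],[0,0,0]],
    [[0,0,20],[0,0,0]],
    [[31,-2,10],[0,0,0]],
    [[31,-2,0],[0,0,0]],
    [[31,-2,0],[0,0,0]],
    [[31,-2,0],[0,0,0]],
    [[31,-2,0],[0,0,0]],
  ],
)

```text
time: 15.5
eef_pos: [0.5779, -0.3257, 0.0941]
tcp_rot: [0.014, 1.0, 0.0, -0.0]
contact_force: [0.5, -0.5, 0.3]
opening: 0.095
finger_force: 29.8
```

Emit:
step_arm(
  increments=[
    [[30.5,-2,0],[0,0,0]],
    [[0,0,-20],[0,0,0]],
    [[0,0,-20],[0,0,0]],
    [[0,0,-20],[0,0,0]],
    [[0,0,-14],[0,0,0]],
    [[0,0,-7],[0,0,0]],
    [[0,0,0],[0,0,0]],
    [[0,0,0],[0,0,0]],
  ],
)

```text
time: 16.17
eef_pos: [0.6073, -0.3281, 0.0134]
tcp_rot: [0.014, 1.0, -0.0, -0.0]
contact_force: [0.5, 0.2, -0.2]
opening: 0.09
finger_force: 29.8
```

Emit:
step_arm(
  increments=[
    [[0,0,0],[0,0,0]],
    [[0,0,0],[0,0,0]],
    [[0,0,0],[0,0,0]],
  ],
)

```text
time: 16.42
eef_pos: [0.6081, -0.3286, 0.0148]
tcp_rot: [0.014, 1.0, -0.001, 0.001]
contact_force: [-0.5, 0.0, -0.5]
opening: 0.087
finger_force: 29.8
```

Emit:
step_arm(
  increments=[
    [[0,0,-3.5],[0,0,0]],
    [[0,0,-2.5],[0,0,0]],
    [[0,0,0],[0,0,0]],
    [[0,0,0],[0,0,0]],
    [[0,0,0],[0,0,0]],
  ],
)

```text
time: 16.83
eef_pos: [0.6074, -0.328, 0.0072]
tcp_rot: [0.014, 1.0, -0.0, 0.0]
contact_force: [0.4, -0.4, 1.3]
opening: 0.084
finger_force: 29.9
```

Emit:
step_arm(
  increments=[
    [[0,0,0],[0,0,0]],
    [[0,0,0],[0,0,0]],
    [[0,0,0],[0,0,0]],
    [[0,0,0],[0,0,0]],
  ],
  fingers=-0.5,
)

```text
time: 17.17
eef_pos: [0.6073, -0.3279, 0.0071]
tcp_rot: [0.014, 1.0, 0.0, -0.0]
contact_force: [0.2, -0.7, 0.0]
opening: 0.252
finger_force: 0.0
```

Emit:
step_arm(
  increments=[
    [[0,0,20],[0,0,0]],
    [[0,0,35],[0,0,0]],
    [[0,0,35],[0,0,0]],
    [[-25,6,30],[0,0,0]],
    [[-25,6,30],[0,0,0]],
    [[-25,6,30],[0,0,0]],
    [[-38,8,10],[0,0,0]],
    [[-38,8,10],[0,0,0]],
  ],
)

```text
time: 17.83
eef_pos: [0.456, -0.2942, 0.2098]
tcp_rot: [0.014, 1.0, -0.002, 0.002]
contact_force: [-1.2, -0.0, 0.6]
opening: 0.251
finger_force: 0.0
```

Emit:
step_arm(
  increments=[
    [[-39,8,0],[0,0,0]],
    [[-20,8,0],[0,0,0]],
    [[0,0,0],[0,0,0]],
    [[0,0,0],[0,0,0]],
    [[0,0,0],[0,0,0]],
    [[0,0,0],[0,0,0]],
    [[0,0,0],[0,0,0]],
    [[0,0,0],[0,0,0]],
  ],
)

```text
time: 18.5
eef_pos: [0.398, -0.2782, 0.207]
tcp_rot: [0.014, 1.0, 0.0, -0.0]
contact_force: [-0.3, 0.0, -0.3]
opening: 0.247
finger_force: 0.0
```

Run:
```python
from h import *
P,im=shot("wrist","w5");s=readout.get_state();print(s["eef_pos"],s["tcp_rot"],s["time"])
hsv=cv2.cvtColor(im,cv2.COLOR_BGR2HSV)
cv2.imwrite("pics/w5c.png",cv2.resize(im[130:400,120:400],None,fx=2.2,fy=2.2,interpolation=2))
```

```text
[ 0.39789784 -0.27808478  0.20696399] [ 1.41307657e-02  9.99900118e-01  2.09144060e-04 -1.76616721e-04] 18.55
```

View pics/w5c.png

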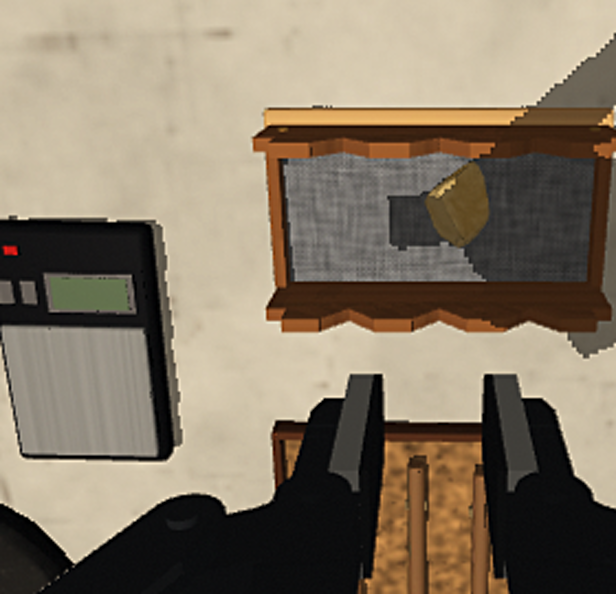

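Run:
```python
from h import *
P=pose("wrist");im=cv2.imread("pics/w5.png");hsv=cv2.cvtColor(im,cv2.COLOR_BGR2HSV)
m=cv2.inRange(hsv,(14,90,50),(35,255,255));m[:200]=0;m[250:]=0;m[:,:300]=0;m[:,350:]=0
m=cv2.morphologyEx(m,cv2.MORPH_OPEN,np.ones((3,3)))
c=max(cv2.findContours(m,0,2)[0],key=cv2.contourArea)[:,0].astype(float)
for z in(.008,.030):
    X=cast(P,c,z)[:,:2];r=cv2.minAreaRect((X*1000).astype(np.float32));print(z,"bbox",X.min(0).round(4),X.max(0).round(4),"rect",np.round(r[0],1),np.round(r[1],1),round(r[2],1))
X=cast(P,cv2.approxPolyDP(c.astype(np.float32)[:,None],1.5,True)[:,0],.030);print((X[:,:2]*1000).round(1).tolist())
q=np.array([(3,331),(145,326),(158,455),(21,457)])/2.2+[120,130]
p=cast(P,q,.019);print("pan",p.round(4).tolist(),p.mean(0))
print("rackrail near cam px",cast(P,np.array([(255,133),(612,130)])/2.2+[120,130],.054).round(4).tolist(),cast(P,np.array([(270,308),(612,305)])/2.2+[120,130],.05).round(4).tolist())
T,t=shot("top","t5")
q=[(398,221),(445,221),(443,271),(396,268)]
im=im[190:260,290:360];cv2.imwrite("pics/b.png",np.hstack([cv2.resize(im,(400,400),interpolation=2),cv2.resize(t[100:350,180:430],(400,400))]))
```

```text
0.008 bbox [ 0.3845 -0.2806] [ 0.4239 -0.2526] rect [ 405.  -265.1] [35.9 29.7] 20.9
0.03 bbox [ 0.3799 -0.2803] [ 0.4168 -0.254 ] rect [ 399.1 -265.7] [33.6 27.8] 20.9
[[380.0, -259.7], [380.8, -264.4], [393.1, -280.0], [407.2, -277.5], [416.7, -268.9], [415.8, -263.0], [405.8, -254.1], [388.9, -255.0]]
pan [[0.4584, -0.4868, 0.019], [0.4576, -0.4178, 0.019], [0.5297, -0.4221, 0.019], [0.529, -0.4926, 0.019]] [ 0.49365372 -0.45483332  0.019     ]
rackrail near cam px [[0.3608, -0.3468, 0.054], [0.3634, -0.206, 0.054]] [[0.4371, -0.3491, 0.05], [0.4397, -0.2012, 0.05]]
```

View pics/b.png

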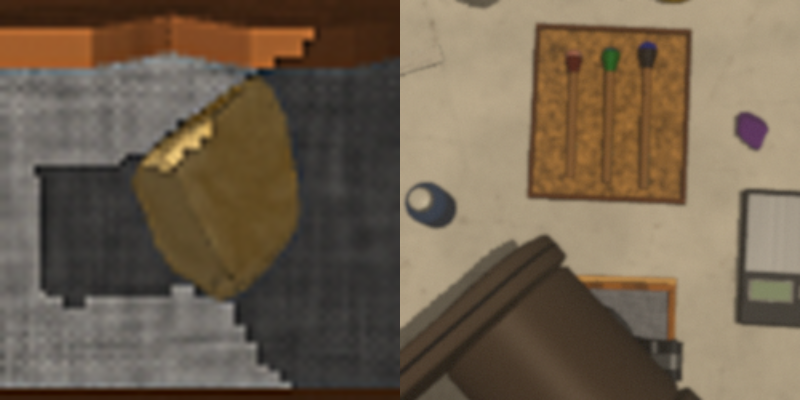

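Emit:
step_arm(
  increments=[
    [[1,3,-30],[0,0,0.04]],
    [[1,3,-30],[0,0,0.04]],
    [[1,3,-30],[0,0,0]],
    [[1,2.6,-30],[0,0,0]],
    [[0,0,-25],[0,0,0]],
    [[0,0,-12],[0,0,0]],
    [[0,0,0],[0,0,0]],
    [[0,0,0],[0,0,0]],
  ],
  fingers=0.1,
)

```text
time: 19.27
eef_pos: [0.4012, -0.2661, 0.0496]
tcp_rot: [-0.026, 1.0, 0.001, -0.001]
contact_force: [-0.1, -0.6, 0.4]
opening: 0.548
finger_force: 0.0
```

Emit:
step_arm(
  increments=[
    [[0,0,0],[0,0,0]],
    [[0,0,0],[0,0,0]],
    [[0,0,0],[0,0,0]],
  ],
)

```text
time: 19.52
eef_pos: [0.4023, -0.2673, 0.0517]
tcp_rot: [-0.026, 1.0, -0.001, 0.001]
contact_force: [0.2, 0.0, 0.5]
opening: 0.549
finger_force: 0.0
```

Run:
```python
from h import *
s=readout.get_state();print(s["eef_pos"],s["tcp_rot"],s["time"])
P,im=shot("wrist","w6");hsv=cv2.cvtColor(im,cv2.COLOR_BGR2HSV)
print(proj(P,[[.402,-.2665,.03],[.402,-.2665,.008]]))
cv2.imwrite("pics/w6c.png",im[180:480,120:520])
```

```text
[ 0.40227727 -0.26727384  0.0517365 ] [-0.02562851  0.9996703  -0.00116413  0.00105861] 19.5167
[[317.24112538 295.87374464]
 [317.28402904 278.95150291]]
```

View pics/w6c.png

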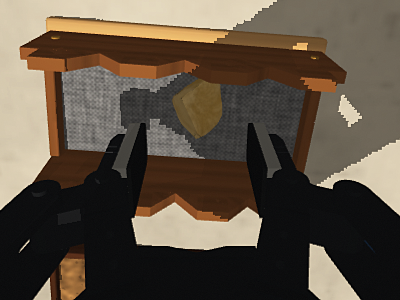

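Emit:
step_arm(
  increments=[
    [[0,0.8,-16],[0,0,0]],
    [[0,0,-12],[0,0,0]],
    [[0,0,-7],[0,0,0]],
    [[0,0,-3],[0,0,0]],
    [[0,0,-2],[0,0,0]],
    [[0,0,0],[0,0,0]],
    [[0,0,0],[0,0,0]],
    [[0,0,0],[0,0,0]],
  ],
)

```text
time: 20.23
eef_pos: [0.4018, -0.266, 0.0108]
tcp_rot: [-0.026, 1.0, -0.0, 0.0]
contact_force: [0.1, 0.0, 0.2]
opening: 0.552
finger_force: 0.0
```

Emit:
step_arm(
  increments=[
    [[0,0,0],[0,0,0]],
    [[0,0,0],[0,0,0]],
    [[0,0,0],[0,0,0]],
    [[0,0,0],[0,0,0]],
    [[0,0,0],[0,0,0]],
    [[0,0,0],[0,0,0]],
    [[0,0,0],[0,0,0]],
    [[0,0,0],[0,0,0]],
  ],
  fingers=-1,
  grip_force=40,
)

```text
time: 20.9
eef_pos: [0.4017, -0.2657, 0.011]
tcp_rot: [-0.026, 1.0, -0.0, 0.0]
contact_force: [-1.3, 2.1, 5.5]
opening: 0.302
finger_force: 38.9
```

Run:
```python
from h import *
P,im=shot("wrist","w7")
cv2.imwrite("pics/w7c.png",cv2.resize(im[200:380,200:440],None,fx=2,fy=2))
```

```text
(no output)
```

View pics/w7c.png

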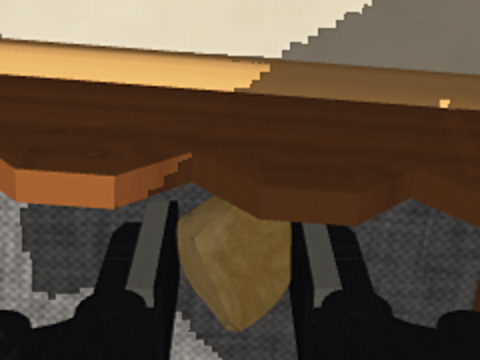

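Emit:
step_arm(
  increments=[
    [[0,0,10],[0,0,0]],
    [[0,0,20],[0,0,0]],
    [[0,0,30],[0,0,0]],
    [[0,0,30],[0,0,0]],
    [[15.5,-31.7,0],[0,0,0]],
    [[15.5,-31.7,0],[0,0,0]],
    [[15.5,-31.7,0],[0,0,0]],
    [[15.5,-31.7,0],[0,0,0]],
  ],
)

```text
time: 21.62
eef_pos: [0.4639, -0.3938, 0.1012]
tcp_rot: [-0.026, 1.0, -0.001, 0.0]
contact_force: [-0.0, 0.3, -0.3]
opening: 0.301
finger_force: 38.7
```

Emit:
step_arm(
  increments=[
    [[15.5,-31.7,0],[0,0,0]],
    [[15.5,-31.7,0],[0,0,0]],
    [[0,0,-20],[0,0,0]],
    [[0,0,-20],[0,0,0]],
    [[0,0,0],[0,0,0]],
    [[0,0,0],[0,0,0]],
    [[0,0,0],[0,0,0]],
    [[0,0,0],[0,0,0]],
  ],
)

```text
time: 22.28
eef_pos: [0.495, -0.4562, 0.0621]
tcp_rot: [-0.026, 1.0, -0.001, 0.001]
contact_force: [-0.1, 1.1, -0.1]
opening: 0.304
finger_force: 38.7
```

Run:
```python
from h import *
P,im=shot("wrist","w8");print(readout.get_state()["eef_pos"])
print(proj(P,[[.495,-.456,.019]]))
cv2.imwrite("pics/w8c.png",im[150:450,120:520])
```

```text
[ 0.4950437  -0.45633639  0.06221541]
[[316.31418993 279.84570093]]
```

View pics/w8c.png

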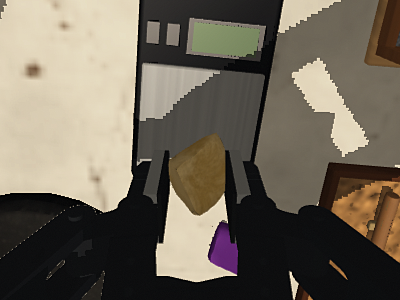

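Emit:
step_arm(
  increments=[
    [[-1,0,-15],[0,0,0]],
    [[0,0,-12],[0,0,0]],
    [[0,0,-7],[0,0,0]],
    [[0,0,-3],[0,0,0]],
    [[0,0,-1],[0,0,0]],
    [[0,0,0],[0,0,0]],
    [[0,0,0],[0,0,0]],
    [[0,0,0],[0,0,0]],
  ],
)

```text
time: 23.0
eef_pos: [0.4931, -0.4554, 0.0221]
tcp_rot: [-0.026, 1.0, 0.001, -0.0]
contact_force: [-1.9, 2.7, 4.5]
opening: 0.305
finger_force: 39.8
```

Emit:
step_arm(
  increments=[
    [[0,0,0],[0,0,0]],
    [[0,0,0],[0,0,0]],
    [[0,0,0],[0,0,0]],
    [[0,0,0],[0,0,0]],
    [[0,0,0],[0,0,0]],
  ],
  fingers=0.1,
)

```text
time: 23.42
eef_pos: [0.4933, -0.4558, 0.0219]
tcp_rot: [-0.026, 1.0, -0.0, 0.0]
contact_force: [-0.2, -0.0, -0.0]
opening: 0.55
finger_force: 0.0
```

Emit:
step_arm(
  increments=[
    [[0,0,10],[0,0,0]],
    [[0,0,25],[0,0,0]],
    [[0,0,40],[0,0,0]],
    [[0,0,40],[0,0,0]],
    [[0,0,20],[0,0,-0.08]],
    [[0,0,0],[0,0,0]],
    [[0,0,0],[0,0,0]],
    [[0,0,0],[0,0,0]],
  ],
)

```text
time: 24.08
eef_pos: [0.4929, -0.4552, 0.1565]
tcp_rot: [0.014, 1.0, 0.001, -0.0]
contact_force: [0.2, -0.5, -0.4]
opening: 0.551
finger_force: 0.0
```

Run:
```python
from h import *
s=readout.get_state();print(s["eef_pos"],s["tcp_rot"],s["time"])
P,im=shot("wrist","w9");hsv=cv2.cvtColor(im,cv2.COLOR_BGR2HSV)
m=cv2.inRange(hsv,(14,90,50),(35,255,255));m[:150]=0;m[400:]=0;m[:,:240]=0;m[:,400:]=0
cs=[c for c in cv2.findContours(m,0,2)[0] if cv2.contourArea(c)>200]
for c in cs:
    X=cast(P,c[:,0].astype(float),.030)[:,:2];print("bbox",X.min(0).round(4),X.max(0).round(4),cv2.contourArea(c),c[:,0].mean(0))
cv2.imwrite("pics/w9c.png",im[150:450,120:520])
```

```text
[ 0.4928999  -0.45522839  0.15652104] [ 1.40399308e-02  9.99901196e-01  5.18316650e-04 -4.57627276e-04] 24.0833
bbox [ 0.4725 -0.4692] [ 0.5121 -0.4411] 1035.0 [315.91044776 236.68656716]
```

View pics/w9c.png

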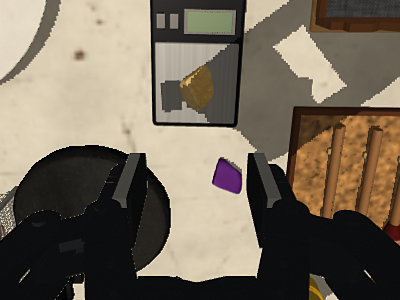

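Emit:
step_arm(
  increments=[
    [[22.9,25.5,0],[0,0,0]],
    [[22.9,25.5,0],[0,0,0]],
    [[22.9,25.5,0],[0,0,0]],
    [[22.9,25.5,0],[0,0,0]],
    [[22.9,25.5,0],[0,0,0]],
    [[0,0,-40],[0,0,0]],
    [[0,0,-40],[0,0,0]],
    [[0,0,-30],[0,0,0]],
  ],
  fingers=-0.4,
  grip_force=30,
)

```text
time: 24.8
eef_pos: [0.6063, -0.3257, 0.042]
tcp_rot: [0.013, 1.0, 0.002, -0.003]
contact_force: [-0.2, 0.3, -0.6]
opening: 0.301
finger_force: 0.0
```

Emit:
step_arm(
  increments=[
    [[0,0,0],[0,0,0]],
    [[0,0,0],[0,0,0]],
    [[0,0,0],[0,0,0]],
    [[0,0,0],[0,0,0]],
    [[0,0,0],[0,0,0]],
    [[0,0,0],[0,0,0]],
  ],
)

```text
time: 25.3
eef_pos: [0.609, -0.3294, 0.0499]
tcp_rot: [0.015, 1.0, -0.001, 0.002]
contact_force: [-0.7, -0.9, 0.5]
opening: 0.299
finger_force: 0.0
```

Run:
```python
from h import *
P,t=shot("top","t9");hsv=cv2.cvtColor(t,cv2.COLOR_BGR2HSV);print(readout.get_state()["eef_pos"])
W,im=shot("wrist","w10");h=cv2.cvtColor(im,cv2.COLOR_BGR2HSV)
# rods on cork: expected pixel positions vs brightness-smoothed strip
for n,y in(("pink",-.2584),("green",-.2929),("blue",-.3279)):
    for x in(.555,.565):
        u=proj(W,[[x,y-(x-.6075)*.028,.015]])[0];print(n,x,u.round(0),end=" ")
        r=int(round(u[1]));c=int(u[0]);seg=im[r,c-18:c+19].astype(int);print((seg[:,2]-seg[:,0])[::2].tolist())
```

```text
[ 0.6087618  -0.32911976  0.04939792]
pink 0.555 [452. 189.] [57, 57, 55, 53, 55, 40, 47, 47, 47, 47, 48, 49, 49, 48, 52, 62, 57, 53, 52]
pink 0.565 [450. 208.] [70, 60, 58, 56, 61, 44, 43, 48, 49, 47, 49, 49, 48, 48, 48, 47, 50, 57, 65]
green 0.555 [386. 190.] [53, 55, 58, 59, 58, 48, 48, 48, 47, 50, 49, 49, 47, 47, 53, 59, 56, 54, 52]
green 0.565 [384. 209.] [57, 59, 64, 63, 64, 51, 49, 50, 48, 49, 50, 47, 48, 48, 57, 60, 60, 65, 118]
blue 0.555 [318. 192.] [119, 119, 118, 119, 120, 62, 85, 104, 105, 108, 107, 41, 91, 73, 48, 128, 127, 128, 122]
blue 0.565 [318. 211.] [122, 119, 94, 94, 77, 73, 97, 102, 104, 105, 104, 51, 90, 70, 42, 125, 114, 37, 52]
```

Emit:
step_arm(
  increments=[
    [[-0.7,0.6,-16],[0,0,0]],
    [[0,0,-12],[0,0,0]],
    [[0,0,-7],[0,0,0]],
    [[0,0,-4],[0,0,0]],
    [[0,0,0],[0,0,0]],
    [[0,0,0],[0,0,0]],
    [[0,0,0],[0,0,0]],
    [[0,0,0],[0,0,0]],
  ],
)

```text
time: 26.07
eef_pos: [0.6075, -0.3279, 0.0087]
tcp_rot: [0.014, 1.0, -0.0, 0.0]
contact_force: [-0.5, -0.6, 0.1]
opening: 0.299
finger_force: 0.0
```

Emit:
step_arm(
  increments=[
    [[0,0,-1.2],[0,0,0]],
    [[0,0,0],[0,0,0]],
    [[0,0,0],[0,0,0]],
  ],
)

```text
time: 26.32
eef_pos: [0.6072, -0.3277, 0.0071]
tcp_rot: [0.014, 1.0, -0.0, 0.0]
contact_force: [-1.0, 0.6, 0.5]
opening: 0.302
finger_force: 0.0
```

Emit:
step_arm(
  increments=[
    [[0,0,0],[0,0,0]],
    [[0,0,0],[0,0,0]],
    [[0,0,0],[0,0,0]],
    [[0,0,0],[0,0,0]],
    [[0,0,0],[0,0,0]],
    [[0,0,0],[0,0,0]],
  ],
  fingers=-1,
)

```text
time: 26.82
eef_pos: [0.6072, -0.3277, 0.0071]
tcp_rot: [0.014, 1.0, -0.0, 0.0]
contact_force: [-0.2, 1.0, 0.5]
opening: 0.087
finger_force: 29.3
```

Emit:
step_arm(
  increments=[
    [[0,0,10],[0,0,0]],
    [[0,0,20],[0,0,0]],
    [[0,0,30],[0,0,0]],
    [[0,0,25],[0,0,0]],
    [[0,0,5],[0,0,0]],
    [[-31,2,0],[0,0,0]],
    [[-31,2,0],[0,0,0]],
    [[-31,2,0],[0,0,0]],
  ],
)

```text
time: 27.48
eef_pos: [0.5131, -0.3212, 0.0967]
tcp_rot: [0.014, 1.0, 0.0, -0.0]
contact_force: [-0.0, -0.2, -0.1]
opening: 0.09
finger_force: 29.3
```

Emit:
step_arm(
  increments=[
    [[-31,2,0],[0,0,0]],
    [[-31,2,0],[0,0,0]],
    [[-30.3,1.6,0],[0,0,0]],
    [[0,0,-20],[0,0,0]],
    [[0,0,0],[0,0,0]],
    [[0,0,0],[0,0,0]],
    [[0,0,0],[0,0,0]],
    [[0,0,0],[0,0,0]],
  ],
)

```text
time: 28.15
eef_pos: [0.4229, -0.3166, 0.0778]
tcp_rot: [0.014, 1.0, -0.001, 0.001]
contact_force: [0.3, 0.1, -0.3]
opening: 0.093
finger_force: 29.3
```

Emit:
step_arm(
  increments=[
    [[-0.5,0.2,-14],[0,0,0]],
    [[0,0,-11],[0,0,0]],
    [[0,0,-7],[0,0,0]],
    [[0,0,-4],[0,0,0]],
    [[0,0,0],[0,0,0]],
    [[0,0,0],[0,0,0]],
    [[0,0,0],[0,0,0]],
    [[0,0,0],[0,0,0]],
  ],
)

```text
time: 28.82
eef_pos: [0.4216, -0.3161, 0.0411]
tcp_rot: [0.014, 1.0, -0.0, 0.0]
contact_force: [-0.8, -0.5, 0.5]
opening: 0.094
finger_force: 29.4
```

Emit:
step_arm(
  increments=[
    [[0,0,0],[0,0,0]],
    [[0,0,0],[0,0,0]],
    [[0,0,0],[0,0,0]],
    [[0,0,0],[0,0,0]],
  ],
  fingers=-0.5,
)

```text
time: 29.15
eef_pos: [0.4213, -0.3157, 0.041]
tcp_rot: [0.014, 1.0, 0.0, -0.0]
contact_force: [-0.9, -0.1, -0.3]
opening: 0.248
finger_force: 0.0
```

Emit:
step_arm(
  increments=[
    [[0,0,15],[0,0,0]],
    [[0,0,35],[0,0,0]],
    [[31,3.9,0],[0,0,0]],
    [[31,3.9,0],[0,0,0]],
    [[31,3.9,0],[0,0,0]],
    [[31,3.9,0],[0,0,0]],
    [[31,3.9,0],[0,0,0]],
    [[31,3.8,0],[0,0,0]],
  ],
)

```text
time: 29.82
eef_pos: [0.6087, -0.292, 0.0908]
tcp_rot: [0.014, 1.0, 0.0, -0.0]
contact_force: [-0.3, 0.2, -0.5]
opening: 0.25
finger_force: 0.0
```

Emit:
step_arm(
  increments=[
    [[0,0,-30],[0,0,0]],
    [[0,0,-20],[0,0,0]],
    [[0,0,-15],[0,0,0]],
    [[0,0,0],[0,0,0]],
    [[0,0,0],[0,0,0]],
    [[0,0,0],[0,0,0]],
    [[0,0,0],[0,0,0]],
    [[0,0,0],[0,0,0]],
  ],
  fingers=-0.4,
)

```text
time: 30.48
eef_pos: [0.6082, -0.2934, 0.028]
tcp_rot: [0.015, 1.0, -0.001, 0.001]
contact_force: [0.4, 1.1, 1.1]
opening: 0.302
finger_force: 0.0
```

Emit:
step_arm(
  increments=[
    [[-0.5,0.4,-10],[0,0,0]],
    [[0,0,-6],[0,0,0]],
    [[0,0,-4],[0,0,0]],
    [[0,0,0],[0,0,0]],
    [[0,0,0],[0,0,0]],
    [[0,0,0],[0,0,0]],
    [[0,0,0],[0,0,0]],
  ],
)

```text
time: 31.07
eef_pos: [0.6068, -0.2921, 0.006]
tcp_rot: [0.014, 1.0, 0.0, -0.0]
contact_force: [-1.5, 0.5, 3.6]
opening: 0.302
finger_force: 1.6
```

Emit:
step_arm(
  increments=[
    [[0,0,0],[0,0,0]],
    [[0,0,0],[0,0,0]],
    [[0,0,0],[0,0,0]],
    [[0,0,0],[0,0,0]],
    [[0,0,0],[0,0,0]],
    [[0,0,0],[0,0,0]],
  ],
  fingers=-1,
)

```text
time: 31.57
eef_pos: [0.6075, -0.2924, 0.0065]
tcp_rot: [0.014, 1.0, -0.0, 0.001]
contact_force: [1.3, -0.4, 5.0]
opening: 0.089
finger_force: 31.3
```

Emit:
step_arm(
  increments=[
    [[0,0,10],[0,0,0]],
    [[0,0,20],[0,0,0]],
    [[0,0,30],[0,0,0]],
    [[0,0,25],[0,0,0]],
    [[0,0,5],[0,0,0]],
    [[-31,2.7,0],[0,0,0]],
    [[-31,2.7,0],[0,0,0]],
    [[-31,2.7,0],[0,0,0]],
  ],
)

```text
time: 32.23
eef_pos: [0.5119, -0.2831, 0.0945]
tcp_rot: [0.014, 1.0, 0.001, -0.001]
contact_force: [-0.9, 0.2, 0.5]
opening: 0.088
finger_force: 29.3
```

Emit:
step_arm(
  increments=[
    [[-31,2.7,0],[0,0,0]],
    [[-31,2.7,0],[0,0,0]],
    [[-30,2.7,0],[0,0,0]],
    [[0,0,-20],[0,0,0]],
    [[0,0,0],[0,0,0]],
    [[0,0,0],[0,0,0]],
    [[0,0,0],[0,0,0]],
    [[0,0,0],[0,0,0]],
  ],
)

```text
time: 32.9
eef_pos: [0.4227, -0.2764, 0.0765]
tcp_rot: [0.014, 1.0, -0.0, 0.0]
contact_force: [0.8, 0.4, 0.4]
opening: 0.089
finger_force: 29.3
```

Emit:
step_arm(
  increments=[
    [[0,0.2,-14],[0,0,0]],
    [[0,0,-11],[0,0,0]],
    [[0,0,-7],[0,0,0]],
    [[0,0,-4],[0,0,0]],
    [[0,0,0],[0,0,0]],
    [[0,0,0],[0,0,0]],
    [[0,0,0],[0,0,0]],
    [[0,0,0],[0,0,0]],
  ],
)

```text
time: 33.57
eef_pos: [0.4221, -0.2761, 0.0401]
tcp_rot: [0.014, 1.0, -0.0, 0.0]
contact_force: [-0.4, -2.4, 0.2]
opening: 0.092
finger_force: 29.4
```

Emit:
step_arm(
  increments=[
    [[0,0,0],[0,0,0]],
    [[0,0,0],[0,0,0]],
    [[0,0,0],[0,0,0]],
    [[0,0,0],[0,0,0]],
  ],
  fingers=-0.5,
)

```text
time: 33.9
eef_pos: [0.4218, -0.2755, 0.0399]
tcp_rot: [0.014, 1.0, 0.0, -0.0]
contact_force: [0.4, 0.5, -0.7]
opening: 0.248
finger_force: 0.0
```

Emit:
step_arm(
  increments=[
    [[0,0,15],[0,0,0]],
    [[0,0,35],[0,0,0]],
    [[31,3,0],[0,0,0]],
    [[31,3,0],[0,0,0]],
    [[31,3,0],[0,0,0]],
    [[31,3,0],[0,0,0]],
    [[31,3,0],[0,0,0]],
    [[30.5,2.8,0],[0,0,0]],
  ],
)

```text
time: 34.57
eef_pos: [0.6088, -0.2574, 0.0898]
tcp_rot: [0.014, 1.0, 0.0, -0.0]
contact_force: [-0.3, 0.4, 0.2]
opening: 0.25
finger_force: 0.0
```

Emit:
step_arm(
  increments=[
    [[0,0,-30],[0,0,0]],
    [[0,0,-20],[0,0,0]],
    [[0,0,-12],[0,0,0]],
    [[0,0,0],[0,0,0]],
    [[0,0,0],[0,0,0]],
    [[0,0,0],[0,0,0]],
    [[0,0,0],[0,0,0]],
    [[0,0,0],[0,0,0]],
  ],
  fingers=-0.4,
)

```text
time: 35.23
eef_pos: [0.6082, -0.2587, 0.0299]
tcp_rot: [0.015, 1.0, -0.001, 0.001]
contact_force: [0.2, 0.1, -0.1]
opening: 0.296
finger_force: 0.0
```

Emit:
step_arm(
  increments=[
    [[0,0.2,-10],[0,0,0]],
    [[0,0,-6.5],[0,0,0]],
    [[0,0,-4],[0,0,0]],
    [[0,0,0],[0,0,0]],
    [[0,0,0],[0,0,0]],
    [[0,0,0],[0,0,0]],
    [[0,0,0],[0,0,0]],
  ],
)

```text
time: 35.82
eef_pos: [0.6072, -0.2577, 0.0072]
tcp_rot: [0.014, 1.0, 0.0, -0.0]
contact_force: [-0.0, 0.5, -0.7]
opening: 0.299
finger_force: 0.0
```

Emit:
step_arm(
  increments=[
    [[0,0,0],[0,0,0]],
    [[0,0,0],[0,0,0]],
    [[0,0,0],[0,0,0]],
    [[0,0,0],[0,0,0]],
    [[0,0,0],[0,0,0]],
    [[0,0,0],[0,0,0]],
  ],
  fingers=-1,
)

```text
time: 36.32
eef_pos: [0.6073, -0.2578, 0.0075]
tcp_rot: [0.014, 1.0, 0.0, -0.0]
contact_force: [0.2, 0.1, 0.1]
opening: 0.092
finger_force: 29.3
```

Emit:
step_arm(
  increments=[
    [[0,0,10],[0,0,0]],
    [[0,0,20],[0,0,0]],
    [[0,0,30],[0,0,0]],
    [[0,0,25],[0,0,0]],
    [[0,0,5],[0,0,0]],
    [[-31,3.7,0],[0,0,0]],
    [[-31,3.7,0],[0,0,0]],
    [[-31,3.7,0],[0,0,0]],
  ],
)

```text
time: 36.98
eef_pos: [0.5133, -0.2463, 0.0973]
tcp_rot: [0.014, 1.0, 0.0, -0.0]
contact_force: [-0.3, 0.3, -0.3]
opening: 0.09
finger_force: 29.4
```

Emit:
step_arm(
  increments=[
    [[-31,3.7,0],[0,0,0]],
    [[-31,3.7,0],[0,0,0]],
    [[-30.5,3.7,0],[0,0,0]],
    [[0,0,-20],[0,0,0]],
    [[0,0,0],[0,0,0]],
    [[0,0,0],[0,0,0]],
    [[0,0,0],[0,0,0]],
    [[0,0,0],[0,0,0]],
  ],
)

```text
time: 37.65
eef_pos: [0.423, -0.2362, 0.0783]
tcp_rot: [0.014, 1.0, -0.0, 0.001]
contact_force: [0.3, -1.2, -0.1]
opening: 0.086
finger_force: 29.4
```

Emit:
step_arm(
  increments=[
    [[-0.5,0.1,-14],[0,0,0]],
    [[0,0,-11],[0,0,0]],
    [[0,0,-7.4],[0,0,0]],
    [[0,0,-4],[0,0,0]],
    [[0,0,0],[0,0,0]],
    [[0,0,0],[0,0,0]],
    [[0,0,0],[0,0,0]],
    [[0,0,0],[0,0,0]],
  ],
)

```text
time: 38.32
eef_pos: [0.4217, -0.2359, 0.0413]
tcp_rot: [0.014, 1.0, -0.001, 0.0]
contact_force: [0.2, -3.4, 0.5]
opening: 0.087
finger_force: 29.5
```

Emit:
step_arm(
  increments=[
    [[0,0,0],[0,0,0]],
    [[0,0,0],[0,0,0]],
    [[0,0,0],[0,0,0]],
    [[0,0,0],[0,0,0]],
  ],
  fingers=-0.5,
)

```text
time: 38.65
eef_pos: [0.4212, -0.2351, 0.0409]
tcp_rot: [0.014, 1.0, 0.0, -0.0]
contact_force: [-0.1, 0.6, -0.3]
opening: 0.25
finger_force: 0.0
```

Emit:
step_arm(
  increments=[
    [[0,0,15],[0,0,0]],
    [[0,0,35],[0,0,0]],
    [[0,0,40],[0,0,0]],
    [[-5,-9,40],[0,0,0]],
    [[-5,-9,40],[0,0,0]],
    [[-5,-9,30],[0,0,0]],
    [[-5,-9,10],[0,0,0]],
    [[0,0,0],[0,0,0]],
  ],
)

```text
time: 39.32
eef_pos: [0.4021, -0.2737, 0.2548]
tcp_rot: [0.015, 1.0, -0.003, 0.002]
contact_force: [0.5, 0.3, 0.4]
opening: 0.254
finger_force: 0.0
```

Emit:
step_arm(
  increments=[
    [[0,0,0],[0,0,0]],
    [[0,0,0],[0,0,0]],
    [[0,0,0],[0,0,0]],
    [[0,0,0],[0,0,0]],
    [[0,0,0],[0,0,0]],
    [[0,0,0],[0,0,0]],
    [[0,0,0],[0,0,0]],
    [[0,0,0],[0,0,0]],
  ],
)

```text
time: 39.98
eef_pos: [0.4014, -0.2714, 0.2509]
tcp_rot: [0.014, 1.0, 0.0, -0.0]
contact_force: [0.4, 0.6, -0.5]
opening: 0.25
finger_force: 0.0
```

Run:
```python
from h import *
print(readout.get_state()["eef_pos"],readout.get_state()["time"])
P,im=shot("wrist","w11");hsv=cv2.cvtColor(im,cv2.COLOR_BGR2HSV);sat=hsv[:,:,1]>85
for n,y in(("pink",-.2361),("green",-.2761),("blue",-.3163)):
    pts=[]
    for x in np.arange(.385,.47,.004):
        u=proj(P,[[x,y-(x-.4225)*.029,.048]])[0];r=int(round(u[1]));c0=int(u[0])-14
        c=np.where(sat[r,c0:c0+29])[0]+c0
        if len(c) and 6<=np.ptp(c)+1<=15: pts.append((c.mean(),r,np.ptp(c)+1))
    if len(pts)<3: print(n,"few",pts);continue
    a=np.array(pts);X=cast(P,a[:,:2],.048);p=np.polyfit(X[:,0],X[:,1],1)
    print(n,len(pts),"slope",np.degrees(np.arctan(p[0])).round(2),"y",np.polyval(p,.4225).round(4),"sd",np.std(X[:,1]-np.polyval(p,X[:,0])).round(4),"width px",a[:,2].mean().round(1))
def head(n,P,hsv,lo,hi,reg,z):
    m=cv2.inRange(hsv,lo,hi);k=np.zeros_like(m);r0,r1,c0,c1=reg;k[r0:r1,c0:c1]=m[r0:r1,c0:c1]
    p=np.argwhere(k)[:,::-1]
    if len(p): print(n,len(p),p.mean(0).round(1),cast(P,p.mean(0),z).round(4))
def heads(P,hsv,t,dy=0):
  for n,lo,hi,X in(("g",(45,120,30),(80,255,255),(.475,-.277)),("r",(0,120,30),(8,255,200),(.474,-.2367)),("b",(110,120,30),(125,255,255),(.482,-.3175)),("bottle",(100,60,20),(118,255,200),(.52,-.131))):
    u=proj(P,[[*X,.048]])[0].astype(int);w=12 if n!="bottle" else 25
    head(t+n,P,hsv,lo,hi,(u[1]-w,u[1]+w,u[0]-w,u[0]+w),.048)
heads(P,hsv,"w ")
T,t=shot("top","t11")
heads(T,cv2.cvtColor(cv2.imread("pics/top0.png"),cv2.COLOR_BGR2HSV),"top0 ");heads(T,cv2.cvtColor(t,cv2.COLOR_BGR2HSV),"top1 ")
S,s=shot("scene","s11")
heads(S,cv2.cvtColor(cv2.imread("pics/scene0.png"),cv2.COLOR_BGR2HSV),"sc0 ");heads(S,cv2.cvtColor(s,cv2.COLOR_BGR2HSV),"sc1 ")
print("tails now/before", [np.round(proj(S,[[.36,y,.048]])[0]) for y in(-.2361,-.2761,-.3163)])
h=cv2.cvtColor(t,cv2.COLOR_BGR2HSV);m=cv2.inRange(h,(14,90,50),(35,255,255));u=proj(T,[[.494,-.456,.03]])[0].astype(int)
k=np.argwhere(m[u[1]-30:u[1]+30,u[0]-30:u[0]+30])+[u[1]-30,u[0]-30];print("block",len(k),cast(T,k.mean(0)[::-1],.03) if len(k) else "")
```

```text
[ 0.40141991 -0.27136226  0.25091752] 39.9833
pink 17 slope -1.46 y -0.2361 sd 0.0002 width px 9.4
green 16 slope -1.34 y -0.2762 sd 0.0001 width px 9.1
blue 15 slope -1.68 y -0.3163 sd 0.0002 width px 8.5
w g 237 [312.5 280.7] [[ 0.4745 -0.2776  0.048 ]]
w r 199 [348.9 277.9] [[ 0.4721 -0.2371  0.048 ]]
w b 48 [276.8 292.9] [[ 0.4884 -0.3182  0.048 ]]
w bottle 1096 [436.1 304. ] [[ 0.5072 -0.138   0.048 ]]
top0 g 95 [298.8 258.9] [[ 0.4738 -0.2772  0.048 ]]
top0 r 57 [271.  261.2] [[ 0.4706 -0.2375  0.048 ]]
top0 b 14 [327.  249.5] [[ 0.4874 -0.3177  0.048 ]]
top0 bottle 4 [197.5 232.5] [[ 0.5117 -0.1313  0.048 ]]
top1 g 101 [298.7 258.9] [[ 0.474  -0.2771  0.048 ]]
top1 r 28 [271.9 258.7] [[ 0.4741 -0.2386  0.048 ]]
top1 b 10 [327.4 249.6] [[ 0.4873 -0.3182  0.048 ]]
top1 bottle 20 [203.3 229.4] [[ 0.5161 -0.1396  0.048 ]]
sc0 g 118 [329.1 255.8] [[ 0.476  -0.2793  0.048 ]]
sc0 r 110 [313.9 273.3] [[ 0.4734 -0.2389  0.048 ]]
sc0 b 19 [337.3 236.6] [[ 0.4893 -0.3197  0.048 ]]
sc0 bottle 38 [246.1 302.1] [[ 0.5166 -0.1455  0.048 ]]
sc1 r 104 [314.1 273.4] [[ 0.4731 -0.2389  0.048 ]]
sc1 bottle 39 [246. 302.] [[ 0.5167 -0.1455  0.048 ]]
tails now/before [array([383., 310.]), array([399., 291.]), array([413., 273.])]
block 342 [[ 0.49493079 -0.45357681  0.03      ]]
```

```bash
python3 -c "
from plant import sign_off
print(sign_off())"
```

```text
the job is handed in; nothing more can be done
None
```

The job is handed in at about 40 s of robot time. The block sits about 2 mm from the middle of the pan, all three sticks are back in their own notches with their heads on the same side, and the bottle hasn't moved. This was checked by camera measurement just before hand-in; `sign_off` returned no verdict.

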